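Push the spacer row home and slide the keeper across

ROBOT

A 6-joint arm with a two-finger parallel gripper is mounted at the origin on the work surface. World frame = base frame: x ahead of the robot, y to its left, z up, the work surface at z = 0. Lengths are in m, angles in degrees, forces in N, time in s.
With the tool pointing down it reaches from about 0.375 to 0.9 m from the base axis. Payload 3.1 kg.
Tool frame: the origin (TCP) lies at the very end of the fingers, on their centre line; the grasp point (between the pads) lies 19 mm behind it; z points along the fingers, y is the direction in which the jaws open and shut (so a half turn about z gives the same grasp; the last joint's range is limited). The gripper opens to 87 mm and grips with 3 to 60 N. Pads are 19 mm wide; open, the fingers measure 117 mm over their backs; the gripper's body (75 mm by 190 mm) begins 51 mm behind the grasp point.
Start: joints at [-86.316, 30.224, 82.088, -0, 67.689, -10.227], TCP at [0.15, -0.607, 0.223] pointing down, gripper open.
Joint ranges: [-176.69, 176.69], [-43.24, 126.21], [12.49, 139.97], [-82, 262], [0, 151.66], [-163.58, 163.58]. Speed limits (degrees/s): [159.86, 159.86, 180, 180, 180, 180].

INTERFACE

Orientations are given as a 3x3 rotation matrix whose columns are the frame's x, y, z axes.
In Python, from rig import read_state, capture, hand_in gives the robot as it stands. The module is installed in compiled form; this text tells all that it offers.
- The arm moves only by the tool move_arm, never from a script. Its arguments are lists of equal length, an entry for each row: "linear": the shift along the tool's x, y, z in cm, a list of three; "angular": the turn, a rotation vector about the tool's x, y, z in rad, a list of three; "fingers": the gripper command: -1 is fully open, 1 is shut, values between are in proportion. In form: {"linear": [[tx, ty, tz], ...], "angular": [[wx, wy, wz], ...], "fingers": [fingers, ...]}. A call has 1 to 12 rows; each row is the pose to reach, as a shift and turn from the pose measured when the call began, along the tool's axes at that moment; what a row does not reach only later rows make up. A row lasts 1/12 s, in which the tool goes at most 41.7 mm and 7.16 degrees, less where a joint would pass 70% of its speed; a pose out of reach is approached as far as the arm can. A call with a gripper value outside its range is refused whole. The fingers move at their own pace and stop on an object; the grip force is fixed at half the most. Time passes only in rows, so rows that repeat a pose let the fingers close. It gives the time, the measured TCP pose, the force and the opening at its end, in the units of the state.
- read_state(): the state, without advancing time (a new reading comes with each control period).
- capture(name): name is "side" or "top"; returns a dict with "color" (480x640x3 uint8, red, green, blue), "fx", "fy", "cx", "cy" (pixels), "view" (4x4, takes a point from world to camera coordinates). Camera axes: x right, y down, z forward; pixel columns grow to the right and rows downward; lengths in m; the calibration is good to about 2 mm. A picture is of the moment at which its call begins. There is no depth.
- hand_in(): hands the job in, once; it reports no verdict.
The state is a dict: "time_s": time; "joint_positions": joint angles; "qvel": joint speeds; "tau": joint torques, N m; "position": TCP position; "tcp_rot": TCP orientation; "force": force on the tool from outside, world axes, zero at the start; "moment": the same for the moment, N m; "opening": opening from 0.0 (shut) to 1.0 (fully open).
Only numpy, scipy, OpenCV 4.12 (cv2) and the standard library are available. Lean on these libraries where they do the work, as an engineer would, in place of code of your own. Each camera call takes 0.05 s, during which the arm holds its last target. There are 200 camera calls.

TASK

Push the row of four spacer blocks along the gauging channel as one train until the first block is fully home against the end stop and no gaps are left. Then push the keeper's tab so that its bar slides fully across the channel behind the last block. Only push with the fingers: do not lift any block out of the channel, and leave everything else on the bench where it is.

Things in the scene. Friction and masses are not known exactly. Their poses are not given: they have to be found in the camera images.
- channel: Fixed dark steel open-topped trough, 350 mm long. Origin: centre of its underside, on the bench; own y runs along it to the end stop (roughly world +y, yaw within 0.35), own x across it, away from the robot, z up. Floor 6 mm above the bench, 43 mm wide inside; side walls 5 mm thick, tops 18 mm above the bench. End at y = -175 mm is open.
- stop_face (a point): Point on the channel floor at the middle of the end stop's face (channel x 0, y 150 mm, 6 mm above the bench); axes as the channel's. The stop is a rigid block 53 mm wide, 56 mm high above the bench, filling channel y = 150 to 172 mm.
- block_a: Aluminium spacer block, first of the row, nearest the stop: 46 mm long along the channel, 40 mm wide, 38 mm high (its top is 44 mm above the bench), with a dark 15 mm bolt hole in its top, about 207 g (0.7 to 1.4 times that). Origin: centre of its underside, which slides on the channel floor; axes as the channel's at the start. Home: 127 mm along the channel's y.
- block_b: Aluminium spacer block, second: 30 mm long along the channel, 40 mm wide, 38 mm high (its top is 44 mm above the bench), with a dark 15 mm bolt hole in its top, about 135 g (0.7 to 1.4 times that). Origin: centre of its underside, which slides on the channel floor; axes as the channel's at the start. Home: 89 mm along the channel's y.
- block_c: Aluminium spacer block, third: 38 mm long along the channel, 40 mm wide, 38 mm high (its top is 44 mm above the bench), with a dark 15 mm bolt hole in its top, about 171 g (0.7 to 1.4 times that). Origin: centre of its underside, which slides on the channel floor; axes as the channel's at the start. Home: 55 mm along the channel's y.
- block_d: Aluminium spacer block, fourth and last, the tail that is pushed: 30 mm long along the channel, 40 mm wide, 38 mm high (its top is 44 mm above the bench), with a dark 15 mm bolt hole in its top, about 135 g (0.7 to 1.4 times that). Origin: centre of its underside, which slides on the channel floor; axes as the channel's at the start. Home: 21 mm along the channel's y.
- keeper (a joint): Sliding of the keeper along the channel's +x: 0 drawn back, 0.066 m fully across (hard stop); starts at 0 to 0.010. About 1.5 N of friction, no spring, stays where left. Its steel bar is 14 mm wide, centred at channel y = -6 mm, 20 to 30 mm above the bench. Blocks not yet home stand in its way; the home row's tail face (channel y = 6 mm) leaves 5 mm beside it.
- keeper_tab (a point): Middle of the outer (-x) face of the keeper's upright tab, the face to push on: tab 30 mm wide along the channel's y, 6 mm thick, reaching from 20 to 52 mm above the bench; this point is 42 mm above the bench. With joint value q it is at channel x = -100 mm + q, y = -6 mm. Axes as the channel's.
- keeper_nose (a point): Tip of the keeper's bar, 25 mm above the bench, at channel x = -42 mm + joint value; fully across it is at x = +24 mm, over the far wall. The bar slides on a fixed bed on the channel's -x side (x = -93 to -27 mm, 34 mm wide, 19 mm high), between two guides 30 mm high.
- spare: Bystander: a loose spare spacer block like block_a (46 x 40 x 38 mm) on the bench some 95 mm to the +x side of the channel. Not part of the row. Origin: centre of its underside.
- bearing: Bystander: steel bearing ring lying flat, 52 mm across, 16 mm high, on the channel's +x side. Origin: centre of its underside.
- piston: Bystander: upright steel piston, 36 mm across, 36 mm high, on the channel's -x side near the stop. Origin: centre of its underside.
- cone: Bystander: dark steel centring cone, 66 mm across, 44 mm high, on the channel's -x side near the open end. Origin: centre of its underside.
- driver: Bystander: screwdriver lying on the bench to the robot's right. Origin: middle of the tool, on the bench.
- spanner: Bystander: spanner lying on the bench to the robot's left. Origin: middle of the tool, on the bench.
Things that resemble listed ones, but are neither listed nor needed, are in the scene too. Leave any pink or yellow look-alike of the block_a alone. What is shaped like the block_d but pink is not meant.

How it is judged:
By the outcome, as a careful person would: the job done as asked, in the order asked, and still so for the second after the job is handed in, with the robot touching nothing.
It also fails if it takes over 51 s, if anything falls off the work surface, if the arm or the gripper's body presses on something with over 40 N, if the wrist force passes 120 N, or if a joint passes its speed limit or range.

## Working session

There is one attempt and no reset: what is moved stays moved. The work goes in short steps, Python scripts to look and compute and a tool call to move; the robot and the scene stay as the last step left them, time stands still between calls to the robot, and variables do not carry over. Pictures are saved under pics/ and viewed, about 8 in all and at most 12, crops included, and the job is handed in when it is done.

Besides the shell and the picture viewer there is one more tool, called after ">>>" as name(argument=value, ...), one argument or row to a line, values as JSON. move_arm: Moves the arm, as the interface text tells. Its arguments: {"type":"object","properties":{"linear":{"type":"array"},"angular":{"type":"array"},"fingers":{"type":"array"}},"required":["linear","angular","fingers"]}

```bash
mkdir -p pics
python3 - <<'E'
from rig import *
import cv2,numpy as np
s=read_state(); print(s)
for n in("top","side"):
    c=capture(n); cv2.imwrite(f"pics/{n}0.png",c["color"][:,:,::-1]); print(n,c["fx"],c["fy"],c["cx"],c["cy"],c["view"].round(4).tolist())
E
```

```text
{'time_s': 0.0, 'joint_positions': array([-8.63137161e+01,  3.02788997e+01,  8.21569073e+01, -1.41703866e-03,
        6.76896071e+01, -1.02273924e+01]), 'qvel': array([-0.02232975, -0.0274431 ,  0.13908673,  0.05174833, -0.04117238,
       -0.04166518]), 'tau': array([ 2.17307224e-04, -4.40047181e+01, -1.76592922e+01,  6.32789894e-02,
        5.79575880e-02, -1.47762448e-04]), 'position': array([ 0.15025958, -0.60590481,  0.22156946]), 'tcp_rot': array([[ 9.70656879e-01,  2.40468703e-01, -1.63564208e-04],
       [ 2.40468480e-01, -9.70654493e-01,  2.18288649e-03],
       [ 3.66151550e-04, -2.15816583e-03, -9.99997604e-01]]), 'force': array([0.35247729, 0.71421717, 0.00985365]), 'moment': array([0.03233353, 0.01046836, 0.01506054]), 'opening': 1.0006442591627291}
top 615.388246235958 615.388246235958 328.00639032673246 242.06050436644296 [[-0.0015, -1.0, 0.0092, 0.0105], [-0.9943, 0.0005, -0.1069, 0.6042], [0.1069, -0.0093, -0.9942, 1.4378], [0.0, 0.0, 0.0, 1.0]]
side 616.9921168530987 616.9921168530987 319.08634514011726 238.710952042342 [[0.946, -0.3242, 0.0058, -0.5705], [-0.1758, -0.5275, -0.8312, 0.1472], [0.2725, 0.7852, -0.556, 1.2529], [0.0, 0.0, 0.0, 1.0]]
```

View pics/top0.png

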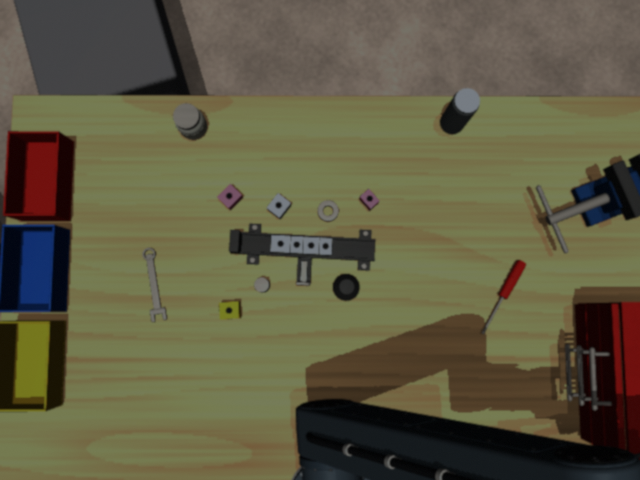

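View pics/side0.png

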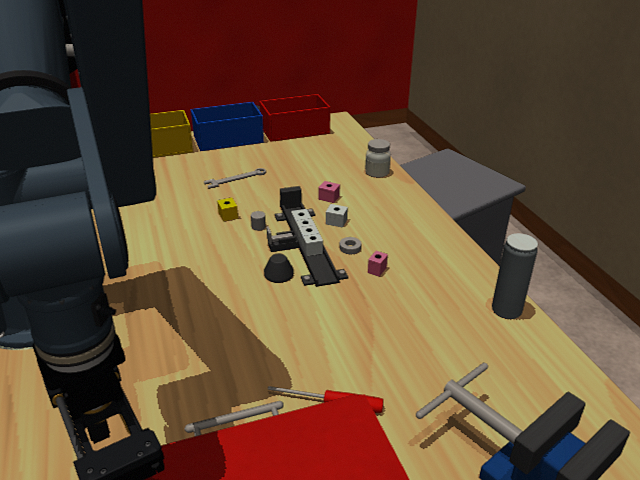

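The top view shows the channel lying across columns 230–376 near row 245, with the stop at the left and four blocks at cols 273–332. The keeper tab is near (304,283). The side view shows the same layout, and the gripper is clear of it. Next I'll zoom in and measure.

```bash
cat > h.py <<'E'
from rig import *
import cv2,numpy as np
def ray(c,px,z):
    V=np.array(c["view"]);R=V[:3,:3];o=-R.T@V[:3,3]
    d=R.T@np.array([(px[0]-c["cx"])/c["fx"],(px[1]-c["cy"])/c["fy"],1])
    return o+d*(z-o[2])/d[2]
def proj(c,p):
    q=np.array(c["view"])@np.r_[p,1]; return np.array([c["fx"]*q[0]/q[2]+c["cx"],c["fy"]*q[1]/q[2]+c["cy"]])
E
python3 - <<'E'
from h import *
c=capture("top");im=c["color"][:,:,::-1].copy()
crop=cv2.resize(im[190:320,220:385],None,fx=4.8,fy=4.5,interpolation=cv2.INTER_CUBIC)
crop=np.clip(crop.astype(float)*1.6,0,255).astype(np.uint8)
cv2.imwrite("pics/z.png",crop)
hsv=cv2.cvtColor(im,cv2.COLOR_BGR2HSV)
# bright grey = blocks
m=((hsv[:,:,1]<50)&(hsv[:,:,2]>110)).astype(np.uint8)
n,l,st,ce=cv2.connectedComponentsWithStats(m)
for i in range(1,n):
    if st[i,4]>40 and 190<ce[i][1]<320 and 200<ce[i][0]<400:
        pts=np.argwhere(l==i)[:,::-1].astype(np.float32)
        print(st[i],ce[i].round(1),cv2.minAreaRect(pts),ray(c,ce[i],.044).round(4))
# dark channel
m=((hsv[:,:,2]<75)).astype(np.uint8);m=cv2.morphologyEx(m,cv2.MORPH_OPEN,np.ones((3,3)))
n,l,st,ce=cv2.connectedComponentsWithStats(m)
for i in range(1,n):
    if st[i,4]>40 and 190<ce[i][1]<320 and 200<ce[i][0]<400: print("dark",st[i],ce[i].round(1))
E
```

```text
[267 193  23  23 245] [277.7 204.3] ((277.7073059082031, 204.36587524414062), (16.2420711517334, 18.11615753173828), 38.65980529785156) [0.6936 0.1298 0.044 ]
[319 201  18  19 145] [327.5 210.1] ((327.5, 210.0), (18.0, 17.0), 90.0) [0.6797 0.0111 0.044 ]
[271 236  60  18 678] [299.9 244.3] ((300.7784729003906, 244.48770141601562), (59.29745101928711, 15.198785781860352), 3.1798300743103027) [0.5978 0.0765 0.044 ]
[301 263   5  18  72] [303.4 271.4] ((303.0, 271.5), (17.0, 4.0), 90.0) [0.5334 0.0682 0.044 ]
[254 279  14  13 135] [260.5 284.5] ((260.5, 285.0), (12.0, 13.0), 90.0) [0.5027 0.1688 0.044 ]
dark [230 197  12  12  46] [235.9 202.1]
dark [ 229  224  146   59 2654] [302.4 248.5]
dark [333 274  27  27 581] [345.8 286.8]
```

View pics/z.png

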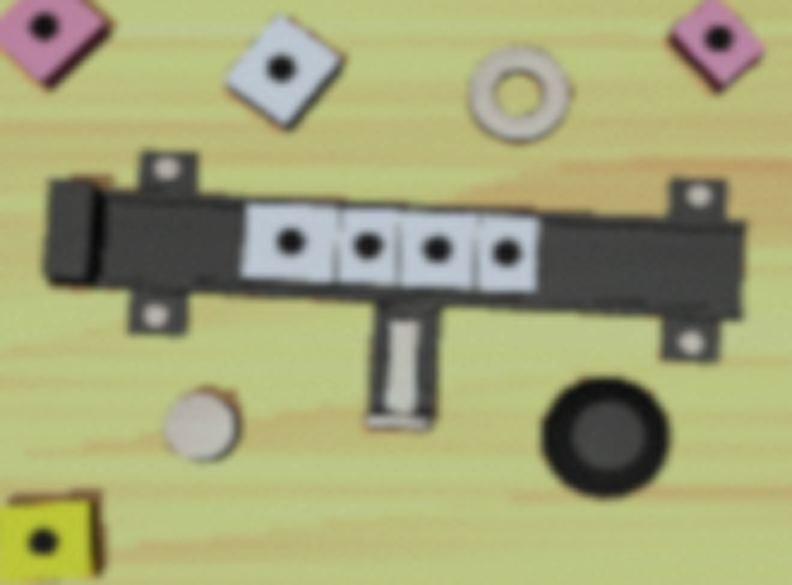

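The zoomed crop shows the bolt holes at crop (291,241), (368,245), (437,249), (507,253). The open-end corners are at (745,222) and (740,320), the stop's face top edge is near u≈93, and the tab's outer top edge runs along v≈427, u 367–432.

Run:
```python
from h import *
c=capture("top")
g=cv2.cvtColor(c["color"],cv2.COLOR_RGB2GRAY)
f=lambda u,v,z: ray(c,((u+.5)/4.8-.5+220,(v+.5)/4.5-.5+190),z)
H=[f(*p,.044) for p in[(291,241),(368,245),(437,249),(507,253)]]
print("holes",np.round(H,4).tolist())
E0=f(745,222,.018);E1=f(740,320,.018);E=(E0+E1)/2
S0=f(48,182,.056);S1=f(44,283,.056);S=(S0+S1)/2
for n,v in dict(E0=E0,E1=E1,S0=S0,S1=S1,F0=f(96,182,.056),F1=f(92,283,.056)).items():print(n,v.round(4))
d=(S-E)[:2];print("axis len",np.linalg.norm(d),"yaw ends",np.arctan2(-d[0],d[1]))
dh=(H[0]-H[3])[:2];print("holes len (expect >=106)",np.linalg.norm(dh),"yaw holes",np.arctan2(-dh[0],dh[1]))
feet=[f(167,168,.006),f(698,196,.006),f(154,316,.006),f(691,343,.006)]
for a,b in((0,1),(2,3)):
    w=(feet[a]-feet[b])[:2];print("feet yaw",np.arctan2(-w[0],w[1]),np.linalg.norm(w))
fm=np.mean(feet,0);print("feet mean",fm.round(4))
yaw=np.mean([np.arctan2(-d[0],d[1]),np.arctan2(-dh[0],dh[1])])
yh=np.array([-np.sin(yaw),np.cos(yaw)]);xh=np.array([np.cos(yaw),np.sin(yaw)])
o=(S+E)[:2]/2-yh*(-.0015); # mid of -175..172
print("yaw",yaw,"origin",o)
for n,p in [("h",h) for h in H]+[("S",S),("E",E),("tabL",f(367,424,.052)),("tabR",f(432,426,.052)),("feet",fm)]+[("cone",f(605,436,.02)),("piston",f(201,427,.036))]: print(n,(p[:2]-o)@xh,(p[:2]-o)@yh)
```

```text
holes [[0.6004, 0.1232, 0.044], [0.5983, 0.0852, 0.044], [0.5961, 0.0511, 0.044], [0.594, 0.0166, 0.044]]
E0 [ 0.6133 -0.1033  0.018 ]
E1 [ 0.5605 -0.1003  0.018 ]
S0 [0.6302 0.2415 0.056 ]
S1 [0.5772 0.2426 0.056 ]
F0 [0.6302 0.218  0.056 ]
F1 [0.5772 0.2193 0.056 ]
axis len 0.34427710125729344 yaw ends -0.04879802085415413
holes len (expect >=106) 0.10673501494470371 yaw holes -0.06008033720249568
feet yaw -0.056983636861325286 0.26993426166574963
feet yaw -0.05454332245478224 0.27137743616716986
feet mean [0.5965 0.0566 0.006 ]
yaw -0.0544391790283249 origin [0.59539296 0.07164792]
h 0.0021978820706196217 0.05170624078246153
h 0.002129982114585361 0.013671543770224349
h 0.0018496178793578173 -0.020429350232480326
h 0.0015957761620417482 -0.05502707587040455
S -0.0009710556416865118 0.17063581168214798
E 0.0009710556416863444 -0.173635811682148
tabL -0.09208156448258742 0.008311496947084154
tabR -0.09143170730245621 -0.023363598929010968
feet 0.0019091045164610235 -0.014942661830870643
cone -0.09094147085483507 -0.10897712236636115
piston -0.09740993785641756 0.09050601331011277
```

>>> move_arm(
  linear=[
    [0,0,-4],
    [0,0,-8],
    [0,0,-10],
    [18,-32,-10],
    [18,-32,-10],
    [18,-32,-10],
    [18,-32,-10],
    [18,-32,-10],
    [18,-32,-10],
    [18,-32,-10],
    [18,-32,-10],
    [18,-32,-10],
  ],
  angular=[
    [0,0,0],
    [0,0,0],
    [0,0,0],
    [0,0,-1.0],
    [0,0,-1.0],
    [0,0,-1.0],
    [0,0,-1.0],
    [0,0,-1.0],
    [0,0,-1.0],
    [0,0,-1.0],
    [0,0,-1.0],
    [0,0,-1.0],
  ],
  fingers=[1,1,1,1,1,1,1,1,1,1,1,1],
)

```text
time_s: 1.2
position: [0.2478, -0.2491, 0.3221]
tcp_rot: [[0.318, 0.948, -0.0], [0.948, -0.318, 0.003], [0.003, -0.001, -1.0]]
force: [0.2, 0.6, 0.5]
opening: 0.174
```

```bash
cat >> h.py <<'E'
O=np.array([.5968,.0715]);YAW=-.056
XH=np.array([np.cos(YAW),np.sin(YAW)]);YH=np.array([-np.sin(YAW),np.cos(YAW)])
def go(cx,cy,z,yaw):
    "shift in cm and turn in tool axes to channel point, tool x at world yaw"
    s=read_state();R=s["tcp_rot"];p=np.r_[O+cx*XH+cy*YH,z]
    T=np.array([[np.cos(yaw),np.sin(yaw),0],[np.sin(yaw),-np.cos(yaw),0],[0,0,-1]])
    q=s["position"][:2]-O
    print("t",round(s["time_s"],2),"ch",(q@XH).round(4),(q@YH).round(4),"z",s["position"][2].round(4),"F",(s["force"][:2]@XH).round(1),(s["force"][:2]@YH).round(1),s["force"][2].round(1),"op",round(s["opening"],2))
    print("lin",(R.T@(p-s["position"])*100).round(2),"rot",cv2.Rodrigues(R.T@T)[0].ravel().round(4))
E
python3 -c "
from h import *
go(.0,-.115,.15,np.pi/2+YAW)"
```

```text
t 1.2 ch -0.3305 -0.3396 z 0.3221 F 0.2 0.7 0.5 op 0.17
lin [30.36 25.95 17.26] rot [-0.0007 -0.0027 -0.2678]
```

>>> move_arm(
  linear=[
    [30.4,26,12],
    [30.4,26,12],
    [30.4,26,12],
    [30.4,26,12],
    [30.4,26,12],
    [30.4,26,12],
    [30.4,26,12],
    [30.4,26,12],
    [30.4,26,17.2],
    [30.4,26,17.2],
    [30.4,26,17.2],
    [30.4,26,17.2],
  ],
  angular=[
    [0,0,-0.268],
    [0,0,-0.268],
    [0,0,-0.268],
    [0,0,-0.268],
    [0,0,-0.268],
    [0,0,-0.268],
    [0,0,-0.268],
    [0,0,-0.268],
    [0,0,-0.268],
    [0,0,-0.268],
    [0,0,-0.268],
    [0,0,-0.268],
  ],
  fingers=[1,1,1,1,1,1,1,1,1,1,1,1],
)

```text
time_s: 2.2
position: [0.5917, -0.0404, 0.1458]
tcp_rot: [[0.053, 0.999, -0.005], [0.999, -0.053, 0.005], [0.005, -0.005, -1.0]]
force: [0.9, 0.1, -0.1]
opening: 0.005
```

```bash
python3 -c "
from h import *
go(.001,-.115,.022,np.pi/2+YAW)
s=capture('side');t=capture('top')
a=s['color'][170:310,220:420,::-1];b=t['color'][190:320,220:385,::-1]
f=lambda i:np.clip(1.6*cv2.resize(i,(780,300 if 0 else 590),interpolation=cv2.INTER_CUBIC).astype(float),0,255).astype(np.uint8)
cv2.imwrite('pics/s1.png',f(a));
print(proj(s,np.r_[O-.115*YH,.15]))"
```

```text
t 2.2 ch 0.0012 -0.112 z 0.1458 F 0.9 0.2 -0.1 op 0.01
lin [-0.36  0.05 12.38] rot [-0.0055 -0.0048  0.0032]
[320.44141302 210.92231614]
```

View pics/s1.png

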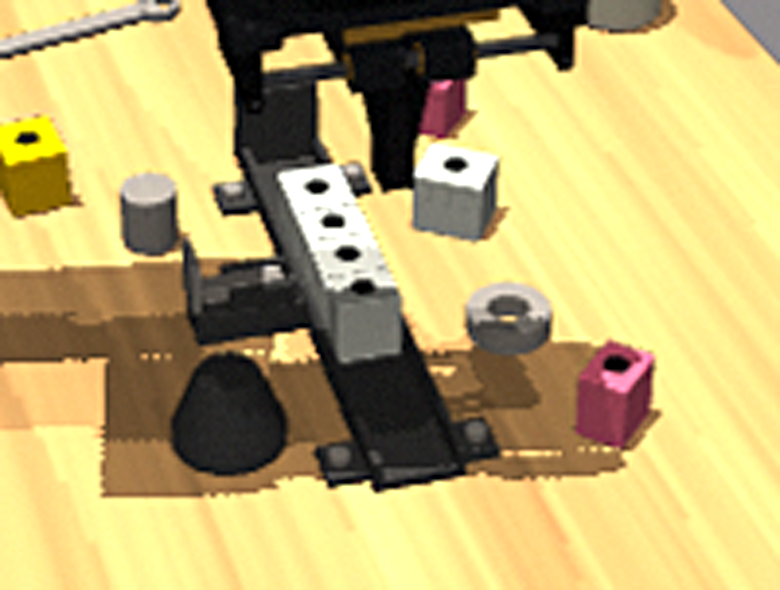

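The side crop shows the shut fingers' tip at crop (393,185), over the open part of the channel as planned. The tail block's face is at (365,330), and the keeper is drawn back. I'll go down behind the tail.

>>> move_arm(
  linear=[
    [-0.4,0,4],
    [-0.4,0,8],
    [-0.4,0,11],
    [-0.4,0,12.4],
    [-0.4,0,12.4],
    [-0.4,0,12.4],
  ],
  angular=[
    [0,0,0],
    [0,0,0],
    [-0.005,-0.005,0.003],
    [-0.005,-0.005,0.003],
    [-0.005,-0.005,0.003],
    [-0.005,-0.005,0.003],
  ],
  fingers=[1,1,1,1,1,1],
)

```text
time_s: 2.8
position: [0.5894, -0.0472, 0.0265]
tcp_rot: [[0.058, 0.998, 0.002], [0.998, -0.058, -0.002], [-0.002, 0.002, -1.0]]
force: [0.6, -0.4, 1.1]
opening: 0.005
```

```bash
python3 -c "
from h import *
go(.001,-.07,.020,np.pi/2+YAW)"
```

```text
t 2.8 ch -0.0007 -0.1189 z 0.0265 F 0.7 -0.4 1.1 op 0.01
lin [4.89 0.16 0.63] rot [ 0.0017  0.0022 -0.0024]
```

>>> move_arm(
  linear=[
    [1.5,0.15,0.6],
    [3,0.15,0.6],
    [3.5,0.15,0.6],
    [4,0.15,0.6],
    [4.6,0.15,0.6],
    [5.2,0.15,0.6],
    [5.8,0.15,0.6],
    [6.4,0.15,0.6],
    [7,0.15,0.6],
    [7.6,0.15,0.6],
    [8.2,0.15,0.6],
    [8.8,0.15,0.6],
  ],
  angular=[
    [0,0,0],
    [0,0,0],
    [0,0,0],
    [0,0,0],
    [0,0,0],
    [0,0,0],
    [0,0,0],
    [0,0,0],
    [0,0,0],
    [0,0,0],
    [0,0,0],
    [0,0,0],
  ],
  fingers=[1,1,1,1,1,1,1,1,1,1,1,1],
)

```text
time_s: 3.8
position: [0.5985, 0.0378, 0.0228]
tcp_rot: [[0.058, 0.998, 0.007], [0.998, -0.057, -0.006], [-0.006, 0.007, -1.0]]
force: [-0.3, -7.3, 6.3]
opening: 0.009
```

```bash
python3 -c "
from h import *
go(.001,-.0035,.022,np.pi/2+YAW)"
```

```text
t 3.8 ch 0.0036 -0.0336 z 0.0228 F 0.1 -7.3 6.3 op 0.01
lin [ 3.01 -0.26  0.06] rot [ 0.0074  0.0058 -0.0015]
```

>>> move_arm(
  linear=[
    [0.6,-0.1,0],
    [1.1,-0.2,0],
    [1.6,-0.2,0],
    [2.0,-0.2,0],
    [2.3,-0.2,0],
    [2.5,-0.2,0],
    [2.6,-0.2,0],
  ],
  angular=[
    [0,0,0],
    [0,0,0],
    [0,0,0],
    [0,0,0],
    [0,0,0],
    [0,0,0],
    [0,0,0],
  ],
  fingers=[1,1,1,1,1,1,1],
)

```text
time_s: 4.38
position: [0.5984, 0.0638, 0.023]
tcp_rot: [[0.057, 0.998, 0.008], [0.998, -0.057, -0.007], [-0.006, 0.008, -1.0]]
force: [-0.2, -5.0, 2.1]
opening: 0.004
```

```bash
python3 -c "
from h import *
go(.001,-.0035,.022,np.pi/2+YAW)"
```

```text
t 4.38 ch 0.002 -0.0076 z 0.023 F 0.1 -5.0 2.1 op 0.0
lin [ 0.41 -0.1   0.09] rot [ 0.0081  0.0065 -0.0007]
```

Now I'll creep forward until the force rises.

>>> move_arm(
  linear=[
    [0.1,0,0],
    [0.2,0,0],
    [0.3,0,0],
    [0.35,0,0],
    [0.4,0,0],
    [0.4,0,0],
  ],
  angular=[
    [0,0,0],
    [0,0,0],
    [0,0,0],
    [0,0,0],
    [0,0,0],
    [0,0,0],
  ],
  fingers=[1,1,1,1,1,1],
)

```text
time_s: 4.88
position: [0.5987, 0.0669, 0.023]
tcp_rot: [[0.056, 0.998, 0.008], [0.998, -0.056, -0.008], [-0.008, 0.008, -1.0]]
force: [-0.7, -8.4, 1.9]
opening: 0.003
```

```bash
python3 -c "
from h import *
go(.001,-.0035,.022,np.pi/2+YAW)"
```

```text
t 4.88 ch 0.0021 -0.0045 z 0.023 F -0.2 -8.4 1.9 op 0.0
lin [ 0.1  -0.11  0.1 ] rot [ 0.0081  0.008  -0.    ]
```

>>> move_arm(
  linear=[
    [0.1,0,0],
    [0.2,0,0],
    [0.3,0,0],
    [0.4,0,0],
    [0.4,0,0],
  ],
  angular=[
    [0,0,0],
    [0,0,0],
    [0,0,0],
    [0,0,0],
    [0,0,0],
  ],
  fingers=[1,1,1,1,1],
)

```text
time_s: 5.3
position: [0.5989, 0.067, 0.0231]
tcp_rot: [[0.053, 0.999, 0.007], [0.998, -0.053, -0.014], [-0.014, 0.008, -1.0]]
force: [-1.7, -17.2, 1.5]
opening: 0.003
```

```bash
python3 -c "
from h import *
go(.001,-.0035,.022,np.pi/2+YAW)"
```

```text
t 5.3 ch 0.0023 -0.0044 z 0.0231 F -0.7 -17.3 1.5 op 0.0
lin [ 0.09 -0.14  0.11] rot [0.0076 0.0137 0.0027]
```

The train stopped dead with 17 N of reaction, so it is against the stop. I'll back off, rise and look.

>>> move_arm(
  linear=[
    [-0.3,0,0],
    [-1.5,0,0],
    [-3,0,0],
    [-3,0,-4],
    [-3,0,-8],
    [-3,0,-10],
    [-7,0,-10],
    [-11,0,-10],
    [-13,0,-10],
  ],
  angular=[
    [0,0,0],
    [0,0,0],
    [0,0,0],
    [0,0,0],
    [0,0,0],
    [0,0,0],
    [0,0,0],
    [0,0,0],
    [0,0,0],
  ],
  fingers=[1,1,1,1,1,1,1,1,1],
)

```text
time_s: 6.05
position: [0.5918, -0.0639, 0.1258]
tcp_rot: [[0.054, 0.998, 0.009], [0.998, -0.054, -0.015], [-0.014, 0.01, -1.0]]
force: [-0.3, 0.0, -0.9]
opening: 0.008
```

```bash
python3 -c "
from h import *
go(-.13,-.006,.15,YAW)
s=capture('side');t=capture('top')
f=lambda i:np.clip(1.6*cv2.resize(i,(780,296),interpolation=cv2.INTER_CUBIC).astype(float),0,255).astype(np.uint8)
cv2.imwrite('pics/s2.png',np.vstack([f(s['color'][175:271,240:400,::-1]),f(t['color'][215:315,220:385,::-1])]))"
```

```text
t 6.05 ch 0.0026 -0.1355 z 0.1258 F -0.3 -0.0 -0.9 op 0.01
lin [ 12.94 -13.2   -2.74] rot [0.0189 0.0031 1.5728]
```

View pics/s2.png

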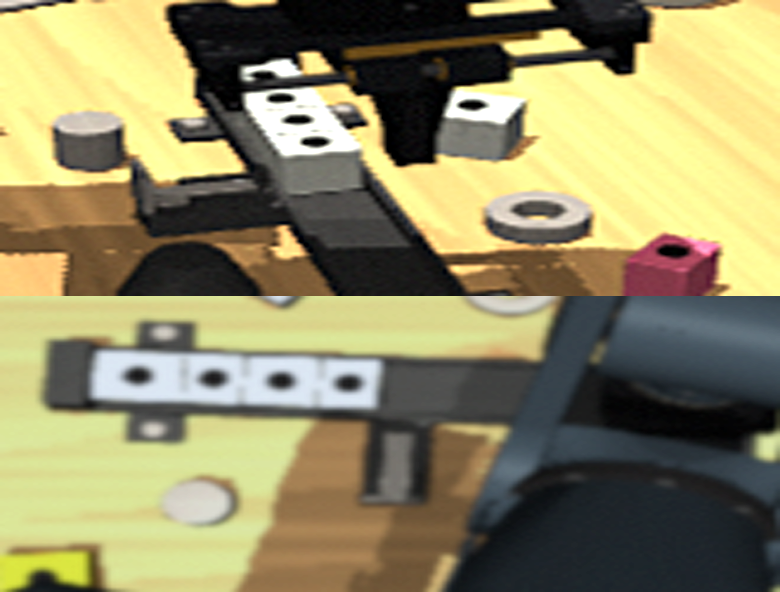

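The picture shows the row home. Block a touches the stop at lower crop (92,375), the tail face is at u≈382, and the keeper bar at u≈397 is clear behind it. Next is the keeper tab.

>>> move_arm(
  linear=[
    [6,-6,-2.7],
    [12.9,-13.2,-2.7],
    [12.9,-13.2,-2.7],
    [12.9,-13.2,-2.7],
    [12.9,-13.2,-2.7],
    [12.9,-13.2,-2.7],
    [12.9,-13.2,-2.7],
    [12.9,-13.2,-2.7],
    [12.9,-13.2,-2.7],
    [12.9,-13.2,-2.7],
    [12.9,-13.2,-2.7],
    [12.9,-13.2,-2.7],
  ],
  angular=[
    [0,0,0.12],
    [0,0,0.24],
    [0,0,0.36],
    [0,0,0.48],
    [0,0,0.6],
    [0,0,0.72],
    [0,0,0.84],
    [0,0,0.96],
    [0,0,1.08],
    [0,0,1.2],
    [0,0,1.32],
    [0,0,1.44],
  ],
  fingers=[1,1,1,1,1,1,1,1,1,1,1,1],
)

```text
time_s: 7.15
position: [0.4664, 0.074, 0.149]
tcp_rot: [[0.998, 0.067, 0.007], [0.068, -0.998, -0.012], [0.007, 0.012, -1.0]]
force: [-0.3, 0.2, -0.4]
opening: 0.006
```

```bash
python3 -c "
from h import *
go(-.13,-.006,.037,YAW)"
```

```text
t 7.15 ch -0.1304 -0.0048 z 0.149 F -0.3 0.1 -0.4 op 0.01
lin [-0.05 -0.02 11.2 ] rot [ 0.0121 -0.0074  0.1236]
```

>>> move_arm(
  linear=[
    [-0.1,0,2],
    [-0.1,0,6],
    [-0.1,0,9.5],
    [-0.1,0,11.1],
    [-0.1,0,11.3],
    [-0.1,0,11.3],
  ],
  angular=[
    [0.006,-0.004,0.06],
    [0.012,-0.007,0.124],
    [0.012,-0.007,0.124],
    [0.012,-0.007,0.124],
    [0.012,-0.007,0.124],
    [0.012,-0.007,0.124],
  ],
  fingers=[1,1,1,1,1,1],
)

```text
time_s: 7.65
position: [0.4651, 0.0735, 0.0351]
tcp_rot: [[0.998, -0.056, -0.003], [-0.056, -0.998, 0.001], [-0.003, -0.001, -1.0]]
force: [-0.5, 0.7, 0.9]
opening: 0.006
```

```bash
python3 -c "
from h import *
go(-.0435,-.006,.037,YAW)
s=capture('side')
cv2.imwrite('pics/s3.png',np.clip(1.6*cv2.resize(s['color'][175:285,230:400,::-1],None,fx=4.5,fy=4.5,interpolation=cv2.INTER_CUBIC).astype(float),0,255).astype(np.uint8))"
```

```text
t 7.65 ch -0.1317 -0.0054 z 0.0351 F -0.6 0.7 0.9 op 0.01
lin [ 8.81  0.06 -0.22] rot [-0.0007  0.0029 -0.0003]
```

View pics/s3.png

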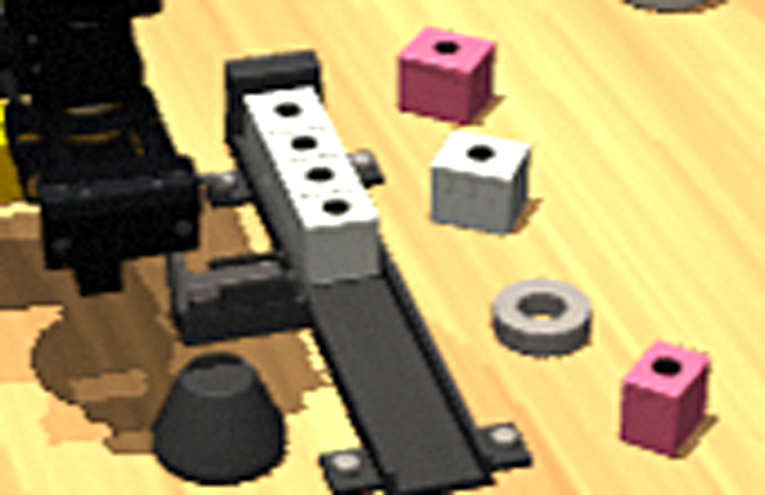

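The picture shows the fingertip at crop (97,285), just outside the tab (175,270), with the row intact. I'll push.

>>> move_arm(
  linear=[
    [1,0,-0.2],
    [2,0,-0.2],
    [2.6,0,-0.2],
    [3.2,0,-0.2],
    [3.8,0,-0.2],
    [4.4,0,-0.2],
    [5,0,-0.2],
    [5.6,0,-0.2],
    [6.2,0,-0.2],
    [6.8,0,-0.2],
    [7.4,0,-0.2],
    [7.8,0,-0.2],
  ],
  angular=[
    [0,0,0],
    [0,0,0],
    [0,0,0],
    [0,0,0],
    [0,0,0],
    [0,0,0],
    [0,0,0],
    [0,0,0],
    [0,0,0],
    [0,0,0],
    [0,0,0],
    [0,0,0],
  ],
  fingers=[1,1,1,1,1,1,1,1,1,1,1,1],
)

```text
time_s: 8.7
position: [0.5449, 0.0689, 0.038]
tcp_rot: [[0.998, -0.056, 0.0], [-0.056, -0.998, 0.001], [0.0, -0.001, -1.0]]
force: [-2.2, 1.1, 0.7]
opening: 0.008
```

```bash
python3 -c "
from h import *
go(-.0435,-.006,.037,YAW)"
```

```text
t 8.7 ch -0.0517 -0.0055 z 0.038 F -2.3 1.0 0.7 op 0.01
lin [0.82 0.05 0.1 ] rot [-0.0006 -0.0004 -0.0002]
```

>>> move_arm(
  linear=[
    [0.2,0,0],
    [0.4,0,0],
    [0.6,0,0],
    [0.8,0,0],
    [0.9,0,0],
    [1.0,0,0],
    [1.1,0,0],
    [1.1,0,0],
  ],
  angular=[
    [0,0,0],
    [0,0,0],
    [0,0,0],
    [0,0,0],
    [0,0,0],
    [0,0,0],
    [0,0,0],
    [0,0,0],
  ],
  fingers=[1,1,1,1,1,1,1,1],
)

```text
time_s: 9.37
position: [0.5521, 0.0685, 0.0378]
tcp_rot: [[0.998, -0.056, -0.008], [-0.056, -0.998, 0.001], [-0.008, -0.0, -1.0]]
force: [-7.9, 0.3, 6.1]
opening: 0.002
```

```bash
python3 -c "
from h import *
go(-.0435,-.006,.037,YAW)"
```

```text
t 9.37 ch -0.0445 -0.0055 z 0.0378 F -7.9 -0.1 6.1 op 0.0
lin [0.1  0.05 0.08] rot [-0.0004  0.0075  0.0002]
```

>>> move_arm(
  linear=[
    [0.2,0,0],
    [0.4,0,0],
    [0.5,0,0],
    [0.5,0,0],
  ],
  angular=[
    [0,0,0],
    [0,0,0],
    [0,0,0],
    [0,0,0],
  ],
  fingers=[1,1,1,1],
)

```text
time_s: 9.7
position: [0.5521, 0.0686, 0.0375]
tcp_rot: [[0.998, -0.055, -0.018], [-0.055, -0.998, 0.001], [-0.018, -0.0, -1.0]]
force: [-9.4, -0.6, 8.0]
opening: 0.004
```

```bash
python3 -c "
from h import *
go(-.0435,-.006,.037,YAW)"
```

```text
t 9.7 ch -0.0445 -0.0054 z 0.0375 F -9.3 -1.1 8.0 op 0.0
lin [0.1  0.06 0.05] rot [-0.0003  0.0183  0.0007]
```

>>> move_arm(
  linear=[
    [-0.3,0,0],
    [-1.5,0,0],
    [-4,0,0],
    [-8,0,0],
    [-8,0,-4],
    [-8,0,-8],
    [-12,0,-12],
    [-12,0,-14],
    [-12,0,-14],
    [-12,0,-14],
  ],
  angular=[
    [0,0,0],
    [0,0,0],
    [0,0,0],
    [0,0,0],
    [0,0,0],
    [0,0,0],
    [0,0,0],
    [0,0,0],
    [0,0,0],
    [0,0,0],
  ],
  fingers=[1,1,1,1,1,1,1,1,1,1],
)

```text
time_s: 10.53
position: [0.4374, 0.0748, 0.1816]
tcp_rot: [[0.998, -0.055, -0.01], [-0.055, -0.998, 0.001], [-0.01, 0.0, -1.0]]
force: [0.7, 0.8, -0.3]
opening: 0.004
```

```bash
python3 -c "
from h import *
go(-.0435,-.006,.037,YAW)
s=capture('side');t=capture('top')
for q in(.060,.066):
  print(q,*[proj(c,np.r_[O+(-.042+q)*XH+dy*YH,.03]).round(1) for c in(s,t) for dy in(-.013,.001)])
f=lambda i:np.clip(1.6*cv2.resize(i,(780,296),interpolation=cv2.INTER_CUBIC).astype(float),0,255).astype(np.uint8)
cv2.imwrite('pics/s4.png',np.vstack([f(s['color'][185:265,270:400,::-1]),f(t['color'][215:285,220:385,::-1])]))"
```

```text
t 10.53 ch -0.1594 -0.0056 z 0.1816 F 0.6 0.8 -0.3 op 0.0
lin [11.72  0.05 14.35] rot [0.     0.0096 0.0007]
0.06 [315.6 231.9] [314.  228.8] [308.1 238.1] [302.3 237.8]
0.066 [318.1 231.5] [316.5 228.4] [308.3 235.6] [302.4 235.3]
```

View pics/s4.png

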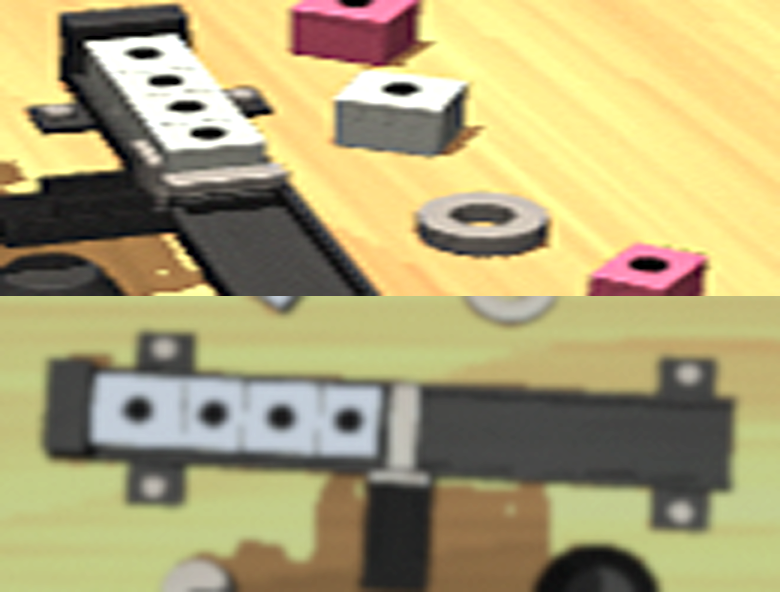

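The bar's tip is at side (317.8, 232) and top row 235.8. That matches the prediction for q = 0.066 (318.1 and 235.6) rather than 0.060 (315.6 and 238.1). The row still touches the stop without gaps.

```bash
python3 -c "
from rig import *
print(hand_in())"
```

```text
the job is handed in; nothing more can be done
None
```

The four spacer blocks are home against the end stop as one train, and the keeper bar is fully across the channel behind the last block. I handed the job in at about 10.6 s, with the arm raised clear of everything.

- **Blocks:** I pushed the tail block until the row stopped dead. The push force rose from about 5–8 N while sliding to 17 N at the stop. In the last pictures, block a touches the stop and no gaps between the blocks are visible.
- **Keeper:** I pushed the tab until it stopped moving at about 9 N. The fingertip position put the joint at about 0.065 m. The bar's tip matched the fully-across position (0.066 m) in both cameras, to within a pixel.
- **Other items:** No block was lifted. I saw no change in the bystanders visible in the last crops. The spanner and driver were outside those crops, and the arm never went down near them.

None of the checks failed. They disagreed only within measuring error: the 1 mm on the keeper, and a few millimetres in the channel's fitted position.

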